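Stand the toppled beakers back on their rims in the dish drainer

TASK

Two tall beakers have toppled over in the front lane of the dish drainer. Stand each of them back in the lane upside down, on its open rim like the crockery around it, so that it can drain, not touching any other piece. They are china: set them down, do not drop them, and leave the mug, the glass and the ramekin standing as they are.

Things in the scene. Friction and masses are not known exactly. Their poses are not given: they have to be found in the camera images.
- beaker_a: Tall white china beaker, a straight round cup without handle: 60 mm outside diameter, 120 mm long, 4 mm wall, about 0.25 kg. One end is open (the mouth); the other, the closed foot, is bevelled to 46 mm over its last 12 mm. Starts lying roughly along the lane, foot towards +y or -y. Origin: on its axis, 60 mm from either end. Its z axis points from mouth to foot (up, once standing mouth down).
- beaker_b: The second tall white china beaker, identical to beaker_a, also lying in the lane, its foot pointing roughly the other way from beaker_a's. Origin midway on its axis, z axis from the mouth to the closed foot.
- mug: White china mug standing mouth down in the lane: 76 mm in diameter, 80 mm high, its handle pointing roughly to -x (towards the robot) and reaching 68 mm from its axis. Origin: centre of its underside (the rim it stands on), z up. Not to be moved.
- glass: Short drinking glass standing mouth down in the lane: 64 mm in diameter, 78 mm high. Origin: centre of its underside, z up. Not to be moved.
- ramekin: White china ramekin (small baking dish) standing mouth down in the lane: 76 mm in diameter, 50 mm high. Origin: centre of its underside, z up. Not to be moved.
- drainer: Fixed steel dish drainer, 740 mm long (y): a flat slotted lane in front, a slotted plate ramp behind. Along the lane, in turn: crockery, beaker, crockery, beaker, crockery, about 60 mm (at least 25 mm) between the end of a lying beaker and the next piece. Origin: on the table under the middle of the lane; x across the lane away from the robot, y along the lane, z up.
- lane (a point): Middle of the lane on its flat floor, 30 mm above the table; axes as drainer. The floor spans y = -360 to 360 mm, and x from -85 (a lip 10 mm high) to +82 mm, the foot of the ramp, which climbs to 50 mm above the floor at x = 140. Three plates of 200 mm diameter stand on edge in the ramp at y = 270 to 345, x = 66 to 266 mm, up to 183 mm above the floor.
Things that resemble listed ones, but are neither listed nor needed, are in the scene too. What is shaped like the beaker_a but orange is not meant.

How it is judged:
By the outcome, as a careful person would: the job done as asked, in the order asked, and still so for the second after the job is handed in, with the robot touching nothing.
It also fails if it takes over 58 s, if anything falls off the work surface, if the arm or the gripper's body presses on something with over 40 N, if the wrist force passes 120 N, or if a joint passes its speed limit or range.

ROBOT

A 6-joint arm with a two-finger parallel gripper is mounted at the origin on the work surface. World frame = base frame: x ahead of the robot, y to its left, z up, the work surface at z = 0. Lengths are in m, angles in degrees, forces in N, time in s.
With the tool pointing down it reaches from about 0.375 to 0.825 m from the base axis. Payload 5.5 kg.
Tool frame: the origin (TCP) lies on the centre line of the jaws, within the pads' length; the fingertips stand 25 mm ahead of it and the grasp point (between the pads) lies 6 mm ahead of it; z points along the fingers, y is the line along which they close (so a half turn about z gives the same grasp; the last joint's range is limited). The gripper opens to 85 mm and grips with 20 to 120 N. Pads are 22 mm wide; open, the fingers measure 114 mm over their backs; the gripper's body (76 mm by 85 mm) begins 54 mm behind the grasp point. The pads swing forward as they close: fully open they stand 13 mm farther back than shut.
Start: joints at [64.229, 17.962, -2.699, 69.339, 0, 90], TCP at [0.261, 0.54, 0.256] pointing down, gripper open.
Joint ranges: [-152.73, 152.73], [-39.44, 99.34], [-58.76, 71.6], [-118.89, 123.64], [-81.53, 83.1], [-180, 180]. Speed limits (degrees/s): [136.94, 136.94, 172.46, 180, 180, 180].

INTERFACE

Orientations are given as a 3x3 rotation matrix whose columns are the frame's x, y, z axes.
In Python, from bench import robot, vision gives the robot as it stands.
- The arm moves only by the tool send_rows, never from a script. Its argument "series" is a list of rows, each an object with "linear": the shift along the tool's x, y, z scaled (see below), a list of three; "turn": the turn, a rotation vector about the tool's x, y, z scaled (see below), a list of three; "jaw": the opening, from 0 (shut) to 1 (fully open). A call has 1 to 20 rows; each row shifts and turns the commanded pose from where the row before left it, along the tool's axes as they then stand; what a row does not reach is not made up. The controller multiplies each number of a shift by 40 mm and each number of a turn by 0.08 rad. A row lasts 1/8 s, in which the tool goes at most 62.5 mm and 10.7 degrees, less where a joint would pass 70% of its speed; a pose out of reach is approached as far as the arm can. A call with a number of a shift or a turn outside -1 to 1 is refused whole. A call with a gripper value outside its range is refused whole. The fingers move at their own pace and stop on an object; "grip_force" is the grip in N (left out, the last holds). Time passes only in rows, so rows that do not move let the fingers close. It gives the time, the measured TCP pose, the force, the opening and the grip force at its end, in the units of the state.
- robot.state(): the state, without advancing time (a new reading comes with each control period).
- vision.capture(name): name is "scene" or "top" or "wrist"; returns a dict with "color" (400x640x3 uint8, blue, green, red), "fx", "fy", "cx", "cy" (pixels), "k1" (the pictures are not rectified: a ray, as slopes to the right and down, at radius r is drawn at 1 + k1 r^2 times it, then the intrinsics apply), "extrinsics" (4x4, takes a point from world to camera coordinates). Camera axes: x right, y down, z forward; pixel columns grow to the right and rows downward; lengths in m; the calibration is good to about 2 mm. A picture is of the moment at which its call begins. There is no depth.
- robot.finish_job(): hands the job in; it is judged then, once.
The state is a dict: "time_s": time; "joint_positions": joint angles; "joint_vel": joint speeds; "joint_torque": joint torques, N m; "eef_pos": TCP position; "eef_rot": TCP orientation; "ft_force": force on the tool from outside, world axes, zero at the start; "ft_torque": the same for the moment, N m; "gripper_width": finger opening in m; "grasp_force": force on a finger pad.
Only numpy, scipy, OpenCV 4.12 (cv2) and the standard library are available. Lean on these libraries where they do the work, as an engineer would, in place of code of your own. Each camera call takes 0.05 s, during which the arm holds its last target. There are 200 camera calls.

## Working session

There is one attempt and no reset: what is moved stays moved. The work goes in short steps, Python scripts to look and compute and a tool call to move; the robot and the scene stay as the last step left them, time stands still between calls to the robot, and variables do not carry over. Pictures are saved under pics/ and viewed, at most 10 in all, crops included, and the job is handed in when it is done.

Besides the shell and the picture viewer there is one more tool, called after ">>>" in YAML: its name, and indented under it one key for each argument. send_rows: Moves the arm, as the interface text tells. Its arguments: {"type":"object","properties":{"series":{"type":"array","items":{"type":"object","properties":{"linear":{"type":"array","items":{"type":"number","minimum":-1,"maximum":1}},"turn":{"type":"array","items":{"type":"number","minimum":-1,"maximum":1}},"jaw":{"type":"number"}}}},"grip_force":{"type":"number"}},"required":["series"]}

```bash
mkdir -p pics; ls; python3 - <<'E'
from bench import robot, vision
import cv2,numpy as np
s=robot.state();print(s)
for n in("scene","top"):
    c=vision.capture(n);cv2.imwrite(f"pics/{n}0.png",c["color"]);print(n,[c[k] for k in("fx","fy","cx","cy","k1")]);print(np.round(c["extrinsics"],4).tolist())
E
```

```text
pics
{'time_s': 0.0, 'joint_positions': array([ 6.42275660e+01,  1.80035679e+01, -2.75409412e+00,  6.93385220e+01,
        2.17856892e-03,  9.00006942e+01]), 'joint_vel': array([-0.03437964,  0.01102068, -0.03262376,  0.01035709,  0.05667831,
        0.02291747]), 'joint_torque': array([ 9.19237755e-04, -5.39584565e+01,  3.39752984e+01,  1.89404417e-02,
        3.42274552e-04, -4.48931132e-06]), 'eef_pos': array([0.26064019, 0.53984952, 0.25544206]), 'eef_rot': array([[-9.00522768e-01,  4.34808187e-01, -7.64147551e-04],
       [ 4.34808857e-01,  9.00521528e-01, -1.49520761e-03],
       [ 3.80028084e-05, -1.67872662e-03, -9.99998590e-01]]), 'ft_force': array([ 0.47326754, -0.010451  ,  0.3383275 ]), 'ft_torque': array([ 0.01019472, -0.01525672,  0.01066615]), 'grasp_force': 0.0, 'gripper_width': 0.08496914328601053}
scene [438.3113339684132, 438.3113339684132, 326.7741624460543, 196.48669592073293, -0.08774117099226428]
[[-0.8583, 0.5131, 0.0065, 0.481], [0.4278, 0.7225, -0.5431, -0.1516], [-0.2833, -0.4633, -0.8397, 1.6773], [0.0, 0.0, 0.0, 1.0]]
top [404.7511270283597, 404.7511270283597, 319.88995356657364, 199.97455220584814, 0.024011817402119887]
[[0.0143, -0.9999, 0.0065, -0.0414], [-0.9986, -0.0147, -0.0512, 0.5293], [0.0513, -0.0058, -0.9987, 1.2887], [0.0, 0.0, 0.0, 1.0]]
```

View pics/scene0.png

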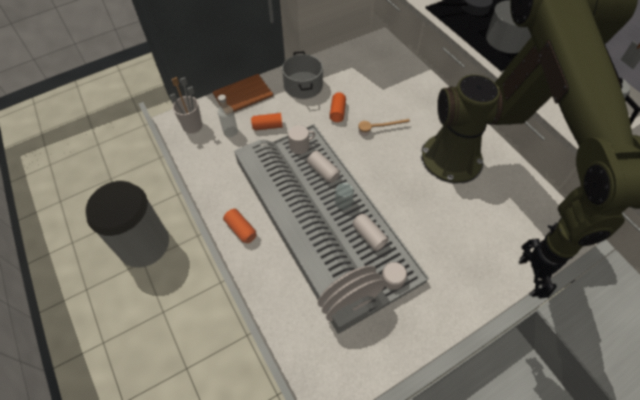

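View pics/top0.png

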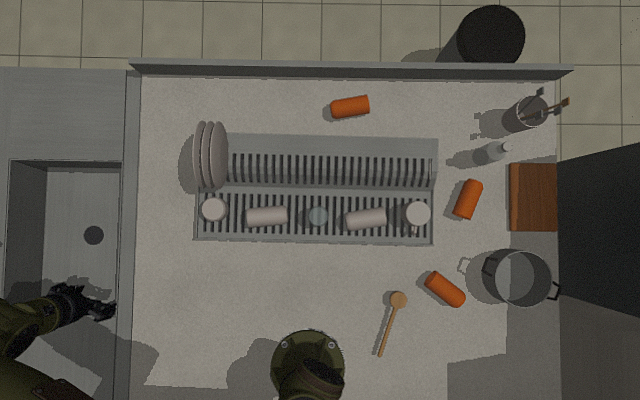

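The scene view shows the lane running from the mug (299,140) past a beaker (322,167), the glass (345,193) and a beaker (370,232) to the ramekin (394,273). In the top view these are the ramekin (213,209), beaker (267,216), glass (318,216), beaker (366,218) and mug (418,213). The orange lookalikes lie outside the drainer. The two white cylinders in the lane are the only candidates for the beakers, so I'll confirm them and their foot ends in an enlarged crop.

```bash
cat > h.py <<'E'
import numpy as np,cv2
from bench import robot,vision
def cap(n):
    return vision.capture(n)
def ray(c,uv):
    """pixel(s) -> camera centre, unit world directions"""
    K=np.array([[c["fx"],0,c["cx"]],[0,c["fy"],c["cy"]],[0,0,1]])
    p=cv2.undistortPoints(np.float64(uv).reshape(-1,1,2),K,np.array([c["k1"],0,0,0,0.]))[:,0]
    E=np.array(c["extrinsics"]);R=E[:3,:3];o=-R.T@E[:3,3]
    d=np.c_[p,np.ones(len(p))]@R;return o,d/np.linalg.norm(d,axis=1)[:,None]
def onz(c,uv,z):
    o,d=ray(c,uv);return o+d*((z-o[2])/d[:,2])[:,None]
def tri(c1,u1,c2,u2):
    A=np.zeros((3,3));b=np.zeros(3);L=[]
    for c,u in((c1,u1),(c2,u2)):
        o,d=ray(c,u);P=np.eye(3)-np.outer(d[0],d[0]);A+=P;b+=P@o;L.append((P,o))
    x=np.linalg.solve(A,b);return x,[np.linalg.norm(P@(x-o)) for P,o in L]
E
python3 - <<'E'
from h import *
t=cv2.imread("pics/top0.png");s=cv2.imread("pics/scene0.png")
a=cv2.resize(t[185:250,190:445],None,fx=3,fy=3,interpolation=cv2.INTER_CUBIC)
b=cv2.resize(s[115:300,280:435],None,fx=2,fy=2,interpolation=cv2.INTER_CUBIC)
o=np.zeros((a.shape[0]+b.shape[0],765,3),np.uint8);o[:a.shape[0]]=a;o[a.shape[0]:,:b.shape[1]]=b
cv2.imwrite("pics/crop1.png",o)
c=cap("top")
print(onz(c,[[267,216],[366,218],[213,209],[418,213],[318,216],[193,240],[433,244]],0.06).round(3))
for p in[(267,216),(366,218),(418,213),(213,209),(250,235),(318,216)]:print(t[p[1],p[0]])
E
```

```text
[[ 0.475  0.129  0.06 ]
 [ 0.474 -0.177  0.06 ]
 [ 0.495  0.296  0.06 ]
 [ 0.491 -0.338  0.06 ]
 [ 0.478 -0.028  0.06 ]
 [ 0.399  0.355  0.06 ]
 [ 0.397 -0.384  0.06 ]]
[132 140 145]
[132 137 145]
[133 140 145]
[132 141 147]
[112 113 116]
[96 98 95]
```

View pics/crop1.png

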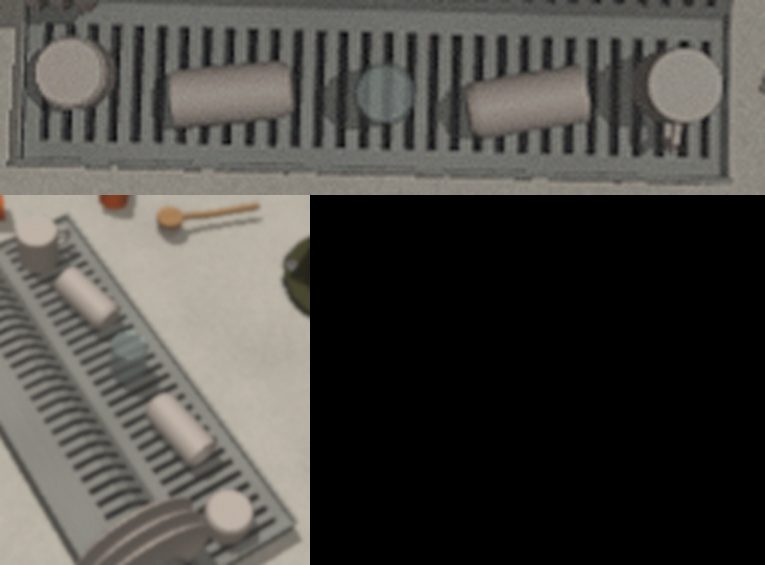

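The two white beakers are in the top row at (231,94) and (528,101) of the crop. They are white and lie in the lane; the orange ones don't qualify. The scene crop suggests that the +y beaker's foot points to +y and the other's to -y. I'll check with the wrist camera.

>>> send_rows:
  series:
    - {"linear": [-0.9, -0.83, -0.2], "turn": [0, 0, 0], "jaw": 1}
    - {"linear": [-0.9, -0.83, -0.2], "turn": [0, 0, 0], "jaw": 1}
    - {"linear": [-0.9, -0.83, -0.2], "turn": [0, 0, 0], "jaw": 1}
    - {"linear": [-0.9, -0.83, -0.2], "turn": [0, 0, 0], "jaw": 1}
    - {"linear": [-0.9, -0.83, -0.2], "turn": [0, 0, 0], "jaw": 1}
    - {"linear": [-0.9, -0.83, -0.2], "turn": [0, 0, 0], "jaw": 1}
    - {"linear": [-0.9, -0.83, -0.2], "turn": [0, 0, 0], "jaw": 1}
    - {"linear": [-0.9, -0.83, -0.2], "turn": [0, 0, 0], "jaw": 1}
    - {"linear": [-0.9, -0.83, -0.2], "turn": [0, 0, 0], "jaw": 1}

```text
time_s: 1.27
eef_pos: [0.4229, 0.1288, 0.3285]
eef_rot: [[-0.901, 0.435, 0.0], [0.435, 0.901, 0.0], [-0.0, 0.0, -1.0]]
ft_force: [0.7, 0.9, -0.6]
gripper_width: 0.0858
grasp_force: 0.0
```

>>> send_rows:
  series:
    - {"linear": [0, 0, 0], "turn": [0, 0, 1], "jaw": 1}
    - {"linear": [0, 0, 0], "turn": [0, 0, 1], "jaw": 1}
    - {"linear": [0, 0, 0], "turn": [0, 0, 1], "jaw": 1}
    - {"linear": [0, 0, 0], "turn": [0, 0, 1], "jaw": 1}
    - {"linear": [0, 0, 0], "turn": [0, 0, 1], "jaw": 1}
    - {"linear": [0, 0, 0], "turn": [0, 0, 1], "jaw": 1}
    - {"linear": [0, 0, 0], "turn": [0, 0, 1], "jaw": 1}
    - {"linear": [0, 0, 0], "turn": [0, 0, 1], "jaw": 1}
    - {"linear": [0, 0, 0], "turn": [0, 0, 1], "jaw": 1}
    - {"linear": [0, 0, 0], "turn": [0, 0, 1], "jaw": 1}
    - {"linear": [0, 0, 0], "turn": [0, 0, 1], "jaw": 1}
    - {"linear": [0, 0, 0], "turn": [0, 0, 1], "jaw": 1}
    - {"linear": [0, 0, 0], "turn": [0, 0, 1], "jaw": 1}
    - {"linear": [0, 0, 0], "turn": [0, 0, 1], "jaw": 1}

```text
time_s: 3.02
eef_pos: [0.4225, 0.1303, 0.3281]
eef_rot: [[0.002, 1.0, -0.0], [1.0, -0.002, -0.0], [-0.0, -0.0, -1.0]]
ft_force: [1.1, 0.3, -0.4]
gripper_width: 0.0856
grasp_force: 0.0
```

```bash
python3 - <<'E'
from h import *
import pickle
s=robot.state();print(s["time_s"],s["joint_positions"].round(1),s["eef_pos"].round(4),s["eef_rot"].round(3).tolist())
c=cap("wrist");cv2.imwrite("pics/w1.png",c["color"]);pickle.dump(c,open("w1.pkl","wb"));print([c[k] for k in("fx","fy","cx","cy","k1")],np.round(c["extrinsics"],4).tolist())
E
```

```text
3.025 [ 17.1  -0.4 -15.   75.4   0.  107.2] [0.4225 0.1303 0.3281] [[0.002, 1.0, -0.0], [1.0, -0.002, -0.0], [-0.0, -0.0, -1.0]]
[352.68391265719526, 352.68391265719526, 326.104614187974, 195.15356589296684, -0.06982040557504486] [[1.0, -0.002, 0.0004, -0.4219], [-0.002, -0.9576, 0.2882, 0.0683], [-0.0002, -0.2882, -0.9576, 0.4865], [0.0, 0.0, 0.0, 1.0]]
```

View pics/w1.png

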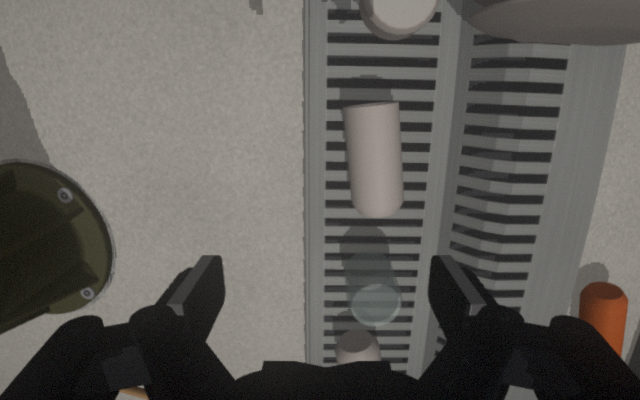

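The wrist view shows the +y beaker from (373,103) to (378,215). Its lower (-y) end looks bevelled. The second beaker starts at (358,345). I'll enlarge both ends.

```bash
python3 - <<'E'
from h import *
i=cv2.imread("pics/w1.png");t=cv2.imread("pics/top0.png")
f=lambda x,k:cv2.convertScaleAbs(cv2.resize(x,None,fx=k,fy=k,interpolation=cv2.INTER_CUBIC),alpha=1.5,beta=-30)
a=f(i[90:230,330:420],4);b=f(i[320:370,320:400],4)
c=f(t[198:238,338:395],4)
o=np.zeros((560,800,3),np.uint8);o[:560,:360]=a;o[:200,370:690]=b;o[220:380,370:598]=c;cv2.imwrite("pics/crop2.png",o)
E
```

```text
(no output)
```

View pics/crop2.png

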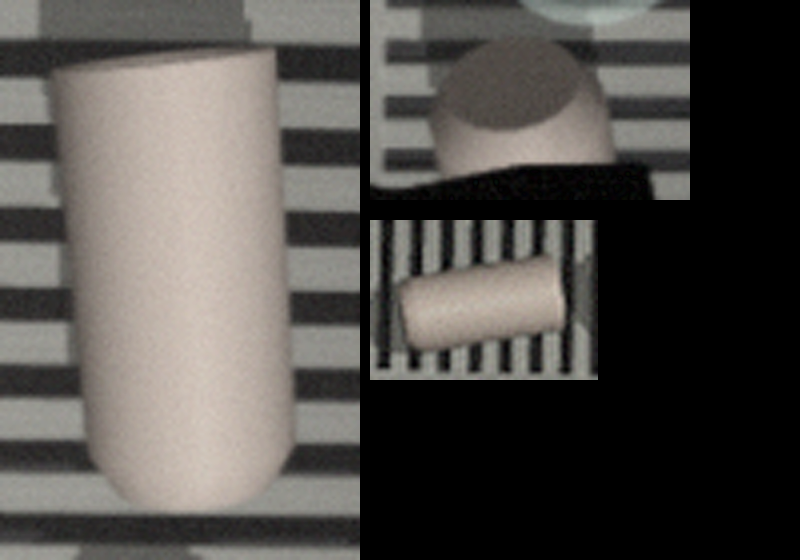

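>>> send_rows:
  series:
    - {"linear": [-1, 0, 0], "turn": [0, 0, 0], "jaw": 1}
    - {"linear": [-1, 0, 0], "turn": [0, 0, 0], "jaw": 1}
    - {"linear": [-1, 0, 0], "turn": [0, 0, 0], "jaw": 1}
    - {"linear": [-1, 0, 0], "turn": [0, 0, 0], "jaw": 1}
    - {"linear": [-1, 0, 0], "turn": [0, 0, 0], "jaw": 1}
    - {"linear": [-1, 0, 0], "turn": [0, 0, 0], "jaw": 1}
    - {"linear": [-1, 0, 0], "turn": [0, 0, 0], "jaw": 1}

```text
time_s: 3.95
eef_pos: [0.4227, -0.1509, 0.3282]
eef_rot: [[-0.002, 1.0, 0.0], [1.0, 0.002, 0.0], [0.0, 0.0, -1.0]]
ft_force: [-0.3, 0.6, 0.1]
gripper_width: 0.0855
grasp_force: 0.0
```

```bash
python3 - <<'E'
from h import *
import pickle
s=robot.state();print(s["time_s"],s["joint_positions"].round(1),s["eef_pos"].round(4))
c=cap("wrist");cv2.imwrite("pics/w2.png",c["color"]);pickle.dump(c,open("w2.pkl","wb"))
E
```

```text
3.95 [-19.6   0.4 -14.3  75.4   0.   70.2] [ 0.4227 -0.1509  0.3282]
```

View pics/w2.png

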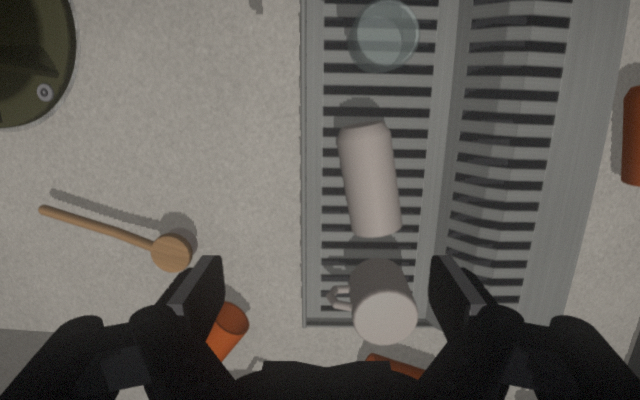

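L's bevelled foot points to -y, and its +y end shows the dark sliver of its mouth. R's bevelled foot points to +y, as its foot disc shows at (505,85) in the crop and (365,125) in w2. In w2, R's mouth is at (378,235), the mug at (383,300), and the glass at (387,35). Next I'll measure both axes from several views.

```bash
cat > m.py <<'E'
from h import *
import pickle
top=dict(cap("top"));scn=dict(cap("scene"))
w1=pickle.load(open("w1.pkl","rb"));w2=pickle.load(open("w2.pkl","rb"))
def mask(c,box):
    x0,y0,x1,y1=box;i=cv2.GaussianBlur(c["color"],(3,3),0).astype(int)[y0:y1,x0:x1]
    m=((i[...,2]-i[...,0])>5).astype(np.uint8)
    m=cv2.morphologyEx(m,cv2.MORPH_OPEN,np.ones((3,3)))
    n,l,s,_=cv2.connectedComponentsWithStats(m);k=1+s[1:,4].argmax()
    cs,_=cv2.findContours((l==k).astype(np.uint8),0,1);return max(cs,key=cv2.contourArea)[:,0]+[x0,y0]
def ax(c,box):
    ct=mask(c,box);r=cv2.minAreaRect(ct.astype(np.float32));b=cv2.boxPoints(r)
    e=[np.linalg.norm(b[1]-b[0]),np.linalg.norm(b[2]-b[1])]
    p=((b[0]+b[3])/2,(b[1]+b[2])/2) if e[0]>e[1] else ((b[0]+b[1])/2,(b[2]+b[3])/2)
    p=np.array(p);o,d=ray(c,p);n=np.cross(d[0],d[1]);n/=np.linalg.norm(n)
    return p,o,n,np.round(r[1],1),ct
def line(A,B):
    u=np.cross(A[2],B[2]);u/=np.linalg.norm(u)
    if u[1]<0:u=-u
    M=np.array([A[2],B[2],[0,1,0]]);return u,lambda y:np.linalg.solve(M,[A[2]@A[1],B[2]@B[1],y])
E
python3 - <<'E'
from m import *
for nm,w,bw,bt,bs,y in(("L",w1,(335,90,410,225),(240,198,295,236),(348,212,393,252),.13),("R",w2,(330,115,405,243),(340,200,392,236),(303,146,343,186),-.177)):
    W,T,S=ax(w,bw),ax(top,bt),ax(scn,bs)
    for k in(W,T,S):print(nm,k[0].round(1).tolist(),k[3])
    for A,B in((W,S),(T,S)):
        u,f=line(A,B);print("axis dir",u.round(3),"yaw dx/dy",(u[0]/u[1]).round(3),"at y",f(y).round(4))
    print("ends z=.06",onz(w,W[0],.06).round(4).tolist(),onz(top,T[0],.06).round(4).tolist(),"scene",onz(scn,S[0],.06).round(3).tolist())
# crockery tops
def cc(c,box,z):
    ct=mask(c,box);(x,y),r=cv2.minEnclosingCircle(ct.astype(np.float32));P=onz(c,[[x,y],[x+r,y],[x-r,y]],z);return P[0].round(3),np.linalg.norm(P[1]-P[2]).round(3)
print("ram top",cc(top,(198,195,230,225),.08),"mug top",cc(top,(402,198,434,230),.11))
print("glass",onz(top,[[318,216]],.108),onz(w2,[[380,41]],.108),onz(w1,[[376,305]],.108))
print("lip",onz(top,[[193,240],[433,244]],.04))
E
```

```text
L [[370.29998779296875, 102.5], [381.20001220703125, 217.60000610351562]] [115.7  56.8]
L [[245.8000030517578, 217.6999969482422], [287.3999938964844, 214.10000610351562]] [20.1 41.7]
L [[348.0, 231.5], [392.0, 231.5]] [39. 44.]
axis dir [-0.17   0.594  0.786] yaw dx/dy -0.287 at y [0.4776 0.13   0.059 ]
axis dir [-0.076  0.562  0.824] yaw dx/dy -0.135 at y [0.4758 0.13   0.0573]
ends z=.06 [[0.4694, 0.1916, 0.06], [0.4865, 0.0609, 0.06]] [[0.4692, 0.1947, 0.06], [0.4822, 0.0666, 0.06]] scene [[0.537, 0.095, 0.06], [0.413, 0.169, 0.06]]
R [[360.79998779296875, 122.0], [380.0, 237.5]] [117.1  55.4]
R [[345.0, 219.5], [368.0, 219.5]] [21. 23.]
R [[322.5, 146.0], [322.5, 185.0]] [39. 39.]
axis dir [ 0.06   0.099 -0.993] yaw dx/dy 0.609 at y [ 0.4729 -0.177   0.0643]
axis dir [ 0.003  0.002 -1.   ] yaw dx/dy 1.618 at y [ 0.4796 -0.177  -3.458 ]
ends z=.06 [[0.4599, -0.1101, 0.06], [0.4869, -0.2452, 0.06]] [[0.4681, -0.1121, 0.06], [0.4691, -0.1833, 0.06]] scene [[0.426, -0.257, 0.06], [0.515, -0.106, 0.06]]
ram top (array([0.496, 0.289, 0.08 ]), np.float64(0.088)) mug top (array([ 0.475, -0.324,  0.11 ]), np.float64(0.113))
glass [[ 0.47711636 -0.02824618  0.108     ]] [[ 0.47067892 -0.0335701   0.108     ]] [[ 0.47751947 -0.02515563  0.108     ]]
lip [[ 0.39753673  0.36078604  0.04      ]
 [ 0.39552841 -0.39002962  0.04      ]]
```

```bash
python3 - <<'E'
s=open("m.py").read()
s=s.replace('m=((i[...,2]-i[...,0])>5).astype(np.uint8)','q=np.clip((i[...,2]-i[...,0])*4+i[...,2]//2+20,0,255).astype(np.uint8);m=cv2.threshold(q,0,1,cv2.THRESH_OTSU)[1]')
open("m.py","w").write(s)
E
python3 - <<'E'
from m import *
v=[]
for nm,w,bw,bt,bs,y in(("L",w1,(335,90,410,225),(240,198,295,236),(348,210,393,252),.13),("R",w2,(330,115,405,243),(340,200,392,236),(303,146,343,186),-.177)):
    W,T,S=ax(w,bw),ax(top,bt),ax(scn,bs)
    for k in(W,T,S):print(nm,k[0].round(1).tolist(),k[3])
    for A,B in((W,S),(T,S)):
        u,f=line(A,B);print("axis dir",u.round(3),"yaw dx/dy",(u[0]/u[1]).round(3),"at y",f(y).round(4))
    print("ends z=.06",onz(w,W[0],.06).round(4).tolist(),onz(top,T[0],.06).round(4).tolist(),"scene",onz(scn,S[0],.06).round(3).tolist())
    x0,y0,x1,y1=bs;z=scn["color"][y0:y1,x0:x1].copy();cv2.drawContours(z,[S[4]-[x0,y0]],-1,(0,0,255),1);v.append(cv2.resize(z,(360,360),interpolation=0))
cv2.imwrite("pics/sm.png",np.hstack(v))
def cc(c,box,z):
    ct=mask(c,box);(x,y),r=cv2.minEnclosingCircle(ct.astype(np.float32));P=onz(c,[[x,y],[x+r,y],[x-r,y]],z);return P[0].round(3),np.linalg.norm(P[1]-P[2]).round(3)
print("ram top",cc(top,(198,195,230,225),.08),"mug top",cc(top,(402,198,434,230),.11))
E
```

```text
L [[372.29998779296875, 103.9000015258789], [379.1000061035156, 217.1999969482422]] [113.5  50.6]
L [[246.60000610351562, 217.1999969482422], [286.3999938964844, 213.89999389648438]] [17.4 39.9]
L [[356.79998779296875, 216.1999969482422], [382.20001220703125, 244.0]] [37.7 16.3]
axis dir [-0.098  0.995  0.019] yaw dx/dy -0.098 at y [0.4764 0.13   0.0675]
axis dir [-0.098  0.995  0.019] yaw dx/dy -0.098 at y [0.4766 0.13   0.0679]
ends z=.06 [[0.4716, 0.1901, 0.06], [0.4839, 0.0615, 0.06]] [[0.4707, 0.1922, 0.06], [0.4827, 0.0695, 0.06]] scene [[0.481, 0.061, 0.06], [0.467, 0.19, 0.06]]
R [[363.20001220703125, 125.80000305175781], [378.5, 236.6999969482422]] [111.9  49.3]
R [[346.0, 219.5], [366.0, 219.5]] [19. 20.]
R [[311.1000061035156, 153.6999969482422], [334.20001220703125, 175.0]] [31.4 14.4]
axis dir [-0.171  0.985  0.016] yaw dx/dy -0.173 at y [ 0.4726 -0.177   0.0701]
axis dir [-0.015  0.949  0.314] yaw dx/dy -0.016 at y [ 0.469  -0.177   0.0629]
ends z=.06 [[0.4627, -0.1141, 0.06], [0.4851, -0.2441, 0.06]] [[0.4681, -0.1152, 0.06], [0.469, -0.1771, 0.06]] scene [[0.48, -0.247, 0.06], [0.457, -0.121, 0.06]]
ram top (array([0.495, 0.29 , 0.08 ]), np.float64(0.073)) mug top (array([ 0.491, -0.326,  0.11 ]), np.float64(0.074))
```

View pics/sm.png

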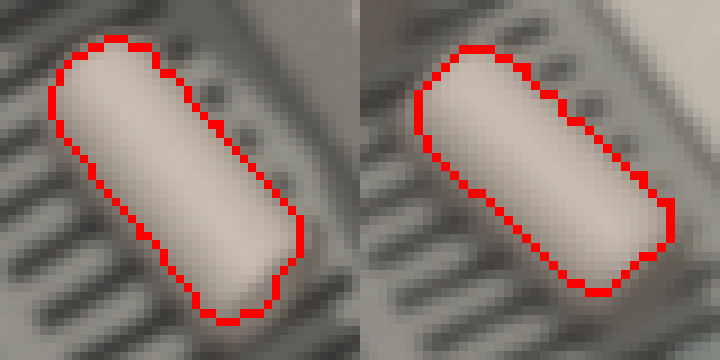

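The masks cover the beakers, with a slight bias from shading on the dark side. At z = 0.06 the measurements are:

| Item | Mouth (x, y) | Foot (x, y) | Length |
|---|---|---|---|
| L | (.471, .190) | (.483, .070) | 120 mm |
| R | (.485, -.237) | (.463, -.115) | ≈120 mm |

The two-view axis heights come out at .063–.070, against .06 from the text. The ramekin is at (.495, .290), the glass at (.477, -.027) and the mug at (.491, -.326).

I'll start with R: yaw to its axis and lean 30° toward the foot, then bring it upright so that it ends with a 60° lean over the mug side.

>>> send_rows:
  grip_force: 60
  series:
    - {"linear": [0, 0, 0], "turn": [0, 0, -0.72], "jaw": 1}
    - {"linear": [0, 0, 0], "turn": [0, 0, -0.72], "jaw": 1}
    - {"linear": [0, 0, 0], "turn": [0, 0, -0.72], "jaw": 1}
    - {"linear": [0, 0, 0], "turn": [0, -0.935, 0], "jaw": 1}
    - {"linear": [0, 0, 0], "turn": [0, -0.935, 0], "jaw": 1}
    - {"linear": [0, 0, 0], "turn": [0, -0.935, 0], "jaw": 1}
    - {"linear": [0, 0, 0], "turn": [0, -0.935, 0], "jaw": 1}
    - {"linear": [0, 0, 0], "turn": [0, -0.935, 0], "jaw": 1}
    - {"linear": [0, 0, 0], "turn": [0, -0.935, 0], "jaw": 1}
    - {"linear": [0, 0, 0], "turn": [0, -0.935, 0], "jaw": 1}

```text
time_s: 5.45
eef_pos: [0.423, -0.1483, 0.3285]
eef_rot: [[-0.152, 0.984, 0.089], [0.852, 0.176, -0.494], [-0.502, 0.001, -0.865]]
ft_force: [-0.5, 0.6, -0.6]
gripper_width: 0.0856
grasp_force: 0.0
```

```bash
cat > go.py <<'E'
from h import *
from scipy.spatial.transform import Rotation as Ro
def plan(g,back=0):
    "grasp point g (world): tool-axis units (40mm) to it, stopping 'back' short along tool z"
    s=robot.state();R=s["eef_rot"];t=np.array(g)-(0.006+back)*R[:,2]
    print("t",s["time_s"],"j",s["joint_positions"].round(0),"pos",s["eef_pos"].round(4),"z",R[:,2].round(3),"y",R[:,1].round(3))
    print("target tcp",t.round(4),"units",(R.T@(t-s["eef_pos"])/.04).round(2))
E
python3 - <<'E'
from go import *
u=np.array([-.172,.985,0]);c=np.array([.4735,-.176,.062]);plan(c+.022*u,.1);plan(c+.022*u)
E
```

```text
t 5.45 j [  0.  -6. -26.  65. -30.  79.] pos [ 0.423  -0.1483  0.3285] z [ 0.089 -0.494 -0.865] y [0.984 0.176 0.001]
target tcp [ 0.4603 -0.102   0.1537] units [3.04 1.12 3.29]
t 5.45 j [  0.  -6. -26.  65. -30.  79.] pos [ 0.423  -0.1483  0.3285] z [ 0.089 -0.494 -0.865] y [0.984 0.176 0.001]
target tcp [ 0.4692 -0.1514  0.0672] units [3.04 1.12 5.79]
```

>>> send_rows:
  series:
    - {"linear": [0.76, 0.28, 0.4], "turn": [0, 0, 0], "jaw": 1}
    - {"linear": [0.76, 0.28, 0.4], "turn": [0, 0, 0], "jaw": 1}
    - {"linear": [0.76, 0.28, 0.8], "turn": [0, 0, 0], "jaw": 1}
    - {"linear": [0.76, 0.28, 0.8], "turn": [0, 0, 0], "jaw": 1}
    - {"linear": [0, 0, 0.89], "turn": [0, 0, 0], "jaw": 1}
    - {"linear": [0, 0, 0], "turn": [0, 0, 0], "jaw": 1}

```text
time_s: 6.2
eef_pos: [0.4582, -0.1023, 0.1515]
eef_rot: [[-0.153, 0.985, 0.083], [0.853, 0.174, -0.492], [-0.499, -0.005, -0.866]]
ft_force: [0.1, 0.2, 1.0]
gripper_width: 0.0856
grasp_force: 0.0
```

```bash
python3 - <<'E'
from go import *
u=np.array([-.172,.985,0]);c=np.array([.4735,-.176,.062]);plan(c+.022*u)
w=cap("wrist");cv2.imwrite("pics/w3.png",w["color"])
E
```

```text
t 6.2 j [  6.   7. -37.  44. -30.  86.] pos [ 0.4582 -0.1023  0.1515] z [ 0.083 -0.492 -0.866] y [ 0.985  0.174 -0.005]
target tcp [ 0.4692 -0.1514  0.0672] units [-0.04  0.07  2.45]
```

View pics/w3.png

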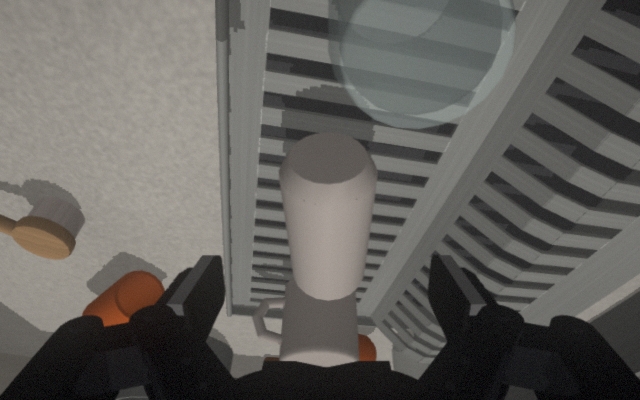

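The beaker lies square and centred between the jaws (column ~327 against the jaw middle at ~326), with its foot disc at (327,158) facing us. I'll descend and grip.

>>> send_rows:
  grip_force: 60
  series:
    - {"linear": [-0.04, 0.07, 0.7], "turn": [0, 0, 0], "jaw": 1}
    - {"linear": [0, 0, 0.7], "turn": [0, 0, 0], "jaw": 1}
    - {"linear": [0, 0, 0.6], "turn": [0, 0, 0], "jaw": 1}
    - {"linear": [0, 0, 0.45], "turn": [0, 0, 0], "jaw": 1}
    - {"linear": [0, 0, 0], "turn": [0, 0, 0], "jaw": 1}
    - {"linear": [0, 0, 0], "turn": [0, 0, 0], "jaw": 0.4}
    - {"linear": [0, 0, 0], "turn": [0, 0, 0], "jaw": 0.4}
    - {"linear": [0, 0, 0], "turn": [0, 0, 0], "jaw": 0.4}
    - {"linear": [0, 0, 0], "turn": [0, 0, 0], "jaw": 0.4}

```text
time_s: 7.38
eef_pos: [0.4725, -0.1517, 0.071]
eef_rot: [[-0.15, 0.985, 0.088], [0.853, 0.174, -0.493], [-0.501, 0.001, -0.866]]
ft_force: [-4.0, 3.4, 8.5]
gripper_width: 0.0589
grasp_force: 63.5
```

>>> send_rows:
  series:
    - {"linear": [-0.25, 0, -0.43], "turn": [0, 0, 0], "jaw": 0.4}
    - {"linear": [-0.42, 0, -0.72], "turn": [0, 0, 0], "jaw": 0.4}
    - {"linear": [-0.42, 0, -0.72], "turn": [0, 0, 0], "jaw": 0.4}
    - {"linear": [-0.42, 0, -0.72], "turn": [0, 0, 0], "jaw": 0.4}
    - {"linear": [0, 0, 0], "turn": [0, 0, 0], "jaw": 0.4}

```text
time_s: 8.0
eef_pos: [0.4739, -0.1521, 0.1924]
eef_rot: [[-0.147, 0.985, 0.092], [0.853, 0.173, -0.492], [-0.5, 0.006, -0.866]]
ft_force: [-0.2, 0.7, -2.2]
gripper_width: 0.0587
grasp_force: 66.4
```

>>> send_rows:
  series:
    - {"linear": [0, 0, 0], "turn": [0, 0.5, 0], "jaw": 0.4}
    - {"linear": [0, 0, 0], "turn": [0, 1, 0], "jaw": 0.4}
    - {"linear": [0, 0, 0], "turn": [0, 1, 0], "jaw": 0.4}
    - {"linear": [0, 0, 0], "turn": [0, 1, 0], "jaw": 0.4}
    - {"linear": [0, 0, 0], "turn": [0, 1, 0], "jaw": 0.4}
    - {"linear": [0, 0, 0], "turn": [0, 1, 0], "jaw": 0.4}
    - {"linear": [0, 0, 0], "turn": [0, 1, 0], "jaw": 0.4}
    - {"linear": [0, 0, 0], "turn": [0, 1, 0], "jaw": 0.4}
    - {"linear": [0, 0, 0], "turn": [0, 1, 0], "jaw": 0.4}
    - {"linear": [0, 0, 0], "turn": [0, 1, 0], "jaw": 0.4}
    - {"linear": [0, 0, 0], "turn": [0, 1, 0], "jaw": 0.4}
    - {"linear": [0, 0, 0], "turn": [0, 1, 0], "jaw": 0.4}
    - {"linear": [0, 0, 0], "turn": [0, 1, 0], "jaw": 0.4}
    - {"linear": [0, 0, 0], "turn": [0, 1, 0], "jaw": 0.4}
    - {"linear": [0, 0, 0], "turn": [0, 1, 0], "jaw": 0.4}
    - {"linear": [0, 0, 0], "turn": [0, 1, 0], "jaw": 0.4}

```text
time_s: 10.0
eef_pos: [0.4716, -0.1525, 0.1881]
eef_rot: [[-0.13, 0.985, -0.115], [0.741, 0.174, 0.648], [0.658, -0.001, -0.753]]
ft_force: [-0.4, 0.7, -3.1]
gripper_width: 0.0587
grasp_force: 66.3
```

>>> send_rows:
  series:
    - {"linear": [0, 0, 0], "turn": [0, 1, 0], "jaw": 0.4}
    - {"linear": [0, 0, 0], "turn": [0, 1, 0], "jaw": 0.4}
    - {"linear": [0, 0, 0], "turn": [0, 1, 0], "jaw": 0.4}
    - {"linear": [0, 0, 0], "turn": [0, 1, 0], "jaw": 0.4}
    - {"linear": [0, 0, 0], "turn": [0, 0.13, 0], "jaw": 0.4}
    - {"linear": [0, 0, 0], "turn": [0, 0, 0], "jaw": 0.4}
    - {"linear": [0, 0, 0], "turn": [0, 0, 0], "jaw": 0.4}

```text
time_s: 10.88
eef_pos: [0.472, -0.1524, 0.1898]
eef_rot: [[-0.088, 0.985, -0.15], [0.494, 0.174, 0.852], [0.865, 0.001, -0.502]]
ft_force: [0.6, 0.3, -2.0]
gripper_width: 0.0587
grasp_force: 66.3
```

```bash
python3 - <<'E'
from go import *
s=robot.state();print(s["time_s"],s["joint_positions"].round(1),s["eef_pos"].round(4),s["eef_rot"].round(4).tolist())
S=cap("scene");T=cap("top")
a=cv2.resize(S["color"][100:240,270:430],None,fx=3,fy=3,interpolation=cv2.INTER_CUBIC)
b=cv2.resize(T["color"][170:250,310:440],None,fx=2.4,fy=2.4,interpolation=cv2.INTER_CUBIC)
o=np.zeros((420,800,3),np.uint8);o[:,:480]=a;o[:192,484:484+312]=b;cv2.imwrite("pics/c4.png",o)
E
```

```text
10.875 [-38.6  46.3   7.3 103.2  34.9  23.9] [ 0.472  -0.1524  0.1898] [[-0.0879, 0.9848, -0.1497], [0.4942, 0.1735, 0.8518], [0.8649, 0.0009, -0.502]]
```

View pics/c4.png

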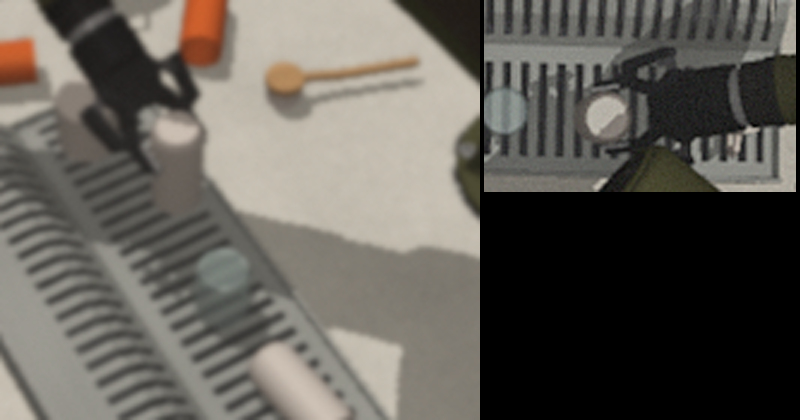

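The beaker hangs upright with its bevelled foot up at (180,125). The glass and mug are untouched. I'll lower it most of the way, then feel for the floor.

>>> send_rows:
  series:
    - {"linear": [-0.42, 0.01, 0.1], "turn": [0, 0, 0], "jaw": 0.4}
    - {"linear": [-0.42, 0.01, 0.1], "turn": [0, 0, 0], "jaw": 0.4}
    - {"linear": [-0.42, 0.01, 0.1], "turn": [0, 0, 0], "jaw": 0.4}
    - {"linear": [-0.42, 0.01, 0.1], "turn": [0, 0, 0], "jaw": 0.4}
    - {"linear": [0, 0, 0], "turn": [0, 0, 0], "jaw": 0.4}
    - {"linear": [0, 0, 0], "turn": [0, 0, 0], "jaw": 0.4}

```text
time_s: 11.72
eef_pos: [0.4769, -0.1718, 0.1233]
eef_rot: [[-0.086, 0.985, -0.15], [0.492, 0.173, 0.853], [0.866, -0.0, -0.5]]
ft_force: [-0.3, 0.3, -2.4]
gripper_width: 0.0588
grasp_force: 66.3
```

>>> send_rows:
  series:
    - {"linear": [-0.043, 0, 0.025], "turn": [0, 0, 0], "jaw": 0.4}
    - {"linear": [-0.043, 0, 0.025], "turn": [0, 0, 0], "jaw": 0.4}
    - {"linear": [0, 0, 0], "turn": [0, 0, 0], "jaw": 0.4}

```text
time_s: 12.1
eef_pos: [0.4769, -0.1717, 0.1193]
eef_rot: [[-0.087, 0.985, -0.15], [0.493, 0.173, 0.853], [0.866, 0.0, -0.501]]
ft_force: [1.0, 0.4, -3.1]
gripper_width: 0.0589
grasp_force: 66.3
```

>>> send_rows:
  series:
    - {"linear": [-0.032, 0, 0.019], "turn": [0, 0, 0], "jaw": 0.4}
    - {"linear": [-0.032, 0, 0.019], "turn": [0, 0, 0], "jaw": 0.4}
    - {"linear": [0, 0, 0], "turn": [0, 0, 0], "jaw": 0.4}

```text
time_s: 12.48
eef_pos: [0.4768, -0.1717, 0.1161]
eef_rot: [[-0.086, 0.985, -0.15], [0.493, 0.173, 0.853], [0.866, -0.0, -0.5]]
ft_force: [-0.7, -0.1, -2.6]
gripper_width: 0.0588
grasp_force: 66.3
```

>>> send_rows:
  series:
    - {"linear": [-0.022, 0, 0.013], "turn": [0, 0, 0], "jaw": 0.4}
    - {"linear": [0, 0, 0], "turn": [0, 0, 0], "jaw": 0.4}

```text
time_s: 12.72
eef_pos: [0.4768, -0.1718, 0.1151]
eef_rot: [[-0.086, 0.985, -0.15], [0.493, 0.173, 0.853], [0.866, -0.0, -0.5]]
ft_force: [0.4, -0.0, -2.3]
gripper_width: 0.0589
grasp_force: 66.3
```

>>> send_rows:
  series:
    - {"linear": [-0.022, 0, 0.013], "turn": [0, 0, 0], "jaw": 0.4}
    - {"linear": [0, 0, 0], "turn": [0, 0, 0], "jaw": 0.4}

```text
time_s: 12.98
eef_pos: [0.4768, -0.1717, 0.1141]
eef_rot: [[-0.086, 0.985, -0.15], [0.493, 0.173, 0.853], [0.866, -0.0, -0.5]]
ft_force: [-0.8, 0.4, -2.2]
gripper_width: 0.059
grasp_force: 66.3
```

>>> send_rows:
  series:
    - {"linear": [-0.022, 0, 0.013], "turn": [0, 0, 0], "jaw": 0.4}
    - {"linear": [0, 0, 0], "turn": [0, 0, 0], "jaw": 0.4}

```text
time_s: 13.22
eef_pos: [0.4768, -0.1717, 0.1131]
eef_rot: [[-0.086, 0.985, -0.15], [0.493, 0.173, 0.853], [0.866, -0.0, -0.5]]
ft_force: [-0.6, -0.3, -1.7]
gripper_width: 0.0584
grasp_force: 66.3
```

>>> send_rows:
  series:
    - {"linear": [-0.022, 0, 0.013], "turn": [0, 0, 0], "jaw": 0.4}
    - {"linear": [0, 0, 0], "turn": [0, 0, 0], "jaw": 0.4}

```text
time_s: 13.48
eef_pos: [0.4768, -0.1717, 0.1121]
eef_rot: [[-0.086, 0.985, -0.15], [0.493, 0.173, 0.853], [0.866, -0.0, -0.5]]
ft_force: [-0.1, 0.4, -2.5]
gripper_width: 0.0587
grasp_force: 66.3
```

>>> send_rows:
  series:
    - {"linear": [-0.022, 0, 0.013], "turn": [0, 0, 0], "jaw": 0.4}
    - {"linear": [0, 0, 0], "turn": [0, 0, 0], "jaw": 0.4}

```text
time_s: 13.72
eef_pos: [0.4768, -0.1717, 0.1111]
eef_rot: [[-0.086, 0.985, -0.15], [0.493, 0.173, 0.853], [0.866, -0.0, -0.5]]
ft_force: [-0.2, 1.4, -1.8]
gripper_width: 0.0584
grasp_force: 66.5
```

>>> send_rows:
  series:
    - {"linear": [-0.022, 0, 0.013], "turn": [0, 0, 0], "jaw": 0.4}
    - {"linear": [0, 0, 0], "turn": [0, 0, 0], "jaw": 0.4}

```text
time_s: 13.98
eef_pos: [0.4768, -0.1717, 0.111]
eef_rot: [[-0.086, 0.985, -0.149], [0.492, 0.172, 0.853], [0.866, -0.0, -0.5]]
ft_force: [-1.8, -2.0, 4.5]
gripper_width: 0.059
grasp_force: 67.0
```

>>> send_rows:
  series:
    - {"linear": [-0.015, 0, 0.009], "turn": [0, 0, 0], "jaw": 0.4}
    - {"linear": [0, 0, 0], "turn": [0, 0, 0], "jaw": 0.4}

```text
time_s: 14.22
eef_pos: [0.4768, -0.1717, 0.1109]
eef_rot: [[-0.086, 0.985, -0.149], [0.492, 0.172, 0.853], [0.866, -0.0, -0.499]]
ft_force: [-1.7, -3.4, 9.0]
gripper_width: 0.0585
grasp_force: 67.3
```

Contact is felt at TCP z = .111. I'll open and back out along the tool axis.

>>> send_rows:
  series:
    - {"linear": [0, 0, 0], "turn": [0, 0, 0], "jaw": 0.75}
    - {"linear": [0, 0, 0], "turn": [0, 0, 0], "jaw": 0.85}
    - {"linear": [0, 0, 0], "turn": [0, 0, 0], "jaw": 1}
    - {"linear": [0, 0, 0], "turn": [0, 0, 0], "jaw": 1}
    - {"linear": [0, 0, -0.3], "turn": [0, 0, 0], "jaw": 1}
    - {"linear": [0, 0, -0.6], "turn": [0, 0, 0], "jaw": 1}
    - {"linear": [0, 0, -0.8], "turn": [0, 0, 0], "jaw": 1}
    - {"linear": [0, 0, -0.8], "turn": [0, 0, 0], "jaw": 1}

```text
time_s: 15.22
eef_pos: [0.4919, -0.2583, 0.1604]
eef_rot: [[-0.087, 0.985, -0.149], [0.493, 0.173, 0.853], [0.866, 0.0, -0.501]]
ft_force: [1.1, -0.8, -1.4]
gripper_width: 0.0852
grasp_force: 0.0
```

```bash
python3 - <<'E'
from go import *
T=cap("top");S=cap("scene");s=robot.state();print(s["eef_pos"].round(3),s["ft_force"].round(1))
cv2.imwrite("pics/t5.png",T["color"])
a=cv2.resize(S["color"][100:240,270:430],None,fx=3,fy=3,interpolation=cv2.INTER_CUBIC)
b=cv2.resize(T["color"][170:250,310:440],None,fx=2.4,fy=2.4,interpolation=cv2.INTER_CUBIC)
o=np.zeros((420,800,3),np.uint8);o[:,:480]=a;o[:192,484:484+312]=b;cv2.imwrite("pics/c5.png",o)
E
```

```text
[ 0.492 -0.26   0.161] [-0.  -0.2  0.3]
```

View pics/c5.png

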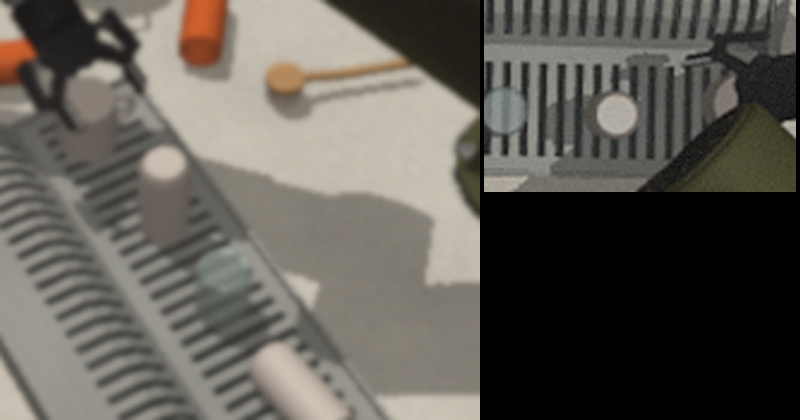

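R stands upright on its rim at (163,195) in the scene crop, clear of the glass (222,290) and the mug (90,120). On to L: rise, and set its lean and yaw.

>>> send_rows:
  series:
    - {"linear": [0.74, 0, -0.43], "turn": [0, 0, 0], "jaw": 1}
    - {"linear": [0.74, 0, -0.43], "turn": [0, 0, 0], "jaw": 1}
    - {"linear": [0.74, 0, -0.43], "turn": [0, 0, 0], "jaw": 1}
    - {"linear": [0.74, 0, -0.43], "turn": [0, 0, 0], "jaw": 1}
    - {"linear": [0.74, 0, -0.43], "turn": [0, 0, 0], "jaw": 1}
    - {"linear": [0, 0, 0], "turn": [0, -0.935, 0], "jaw": 1}
    - {"linear": [0, 0, 0], "turn": [0, -0.935, 0], "jaw": 1}
    - {"linear": [0, 0, 0], "turn": [0, -0.935, 0], "jaw": 1}
    - {"linear": [0, 0, 0], "turn": [0, -0.935, 0], "jaw": 1}
    - {"linear": [0, 0, 0], "turn": [0, -0.935, 0], "jaw": 1}
    - {"linear": [0, 0, 0], "turn": [0, -0.935, 0], "jaw": 1}
    - {"linear": [0, 0, 0], "turn": [0, -0.935, 0], "jaw": 1}
    - {"linear": [0, 0, 0], "turn": [-0.48, 0, 0.83], "jaw": 1}
    - {"linear": [0, 0, 0], "turn": [0, 0, 0], "jaw": 1}

```text
time_s: 17.08
eef_pos: [0.4818, -0.243, 0.3177]
eef_rot: [[-0.079, 0.996, -0.033], [0.872, 0.085, 0.483], [0.484, 0.009, -0.875]]
ft_force: [-0.7, -0.9, 0.7]
gripper_width: 0.0855
grasp_force: 0.0
```

```bash
python3 - <<'E'
from go import *
u=np.array([.1,-.995,0]);c=np.array([.477,.13,.062]);plan(c+.022*u,.1)
E
```

```text
t 17.075 j [-38.  26.  11.  95.  21.  43.] pos [ 0.4818 -0.243   0.3177] z [-0.033  0.483 -0.875] y [0.996 0.085 0.009]
target tcp [0.4827 0.0569 0.1548] units [4.56 0.62 7.18]
```

>>> send_rows:
  series:
    - {"linear": [0.93, 0.09, 0.52], "turn": [0, 0, 0], "jaw": 1}
    - {"linear": [0.93, 0.09, 0.52], "turn": [0, 0, 0], "jaw": 1}
    - {"linear": [0.93, 0.09, 0.52], "turn": [0, 0, 0], "jaw": 1}
    - {"linear": [0.93, 0.09, 0.52], "turn": [0, 0, 0], "jaw": 1}
    - {"linear": [0.93, 0.09, 0.52], "turn": [0, 0, 0], "jaw": 1}
    - {"linear": [0.93, 0.09, 0.52], "turn": [0, 0, 0], "jaw": 1}
    - {"linear": [0.93, 0.09, 0.52], "turn": [0, 0, 0], "jaw": 1}
    - {"linear": [-0.4, 0, 0.71], "turn": [0, 0, 0], "jaw": 1}
    - {"linear": [-0.4, 0, 0.71], "turn": [0, 0, 0], "jaw": 1}
    - {"linear": [-0.4, 0, 0.71], "turn": [0, 0, 0], "jaw": 1}
    - {"linear": [-0.4, 0, 0.71], "turn": [0, 0, 0], "jaw": 1}
    - {"linear": [-0.2, 0, 0.4], "turn": [0, 0, 0], "jaw": 1}
    - {"linear": [0, 0, 0], "turn": [0, 0, 0], "jaw": 1}
    - {"linear": [0, 0, 0], "turn": [0, 0, 0], "jaw": 1}

```text
time_s: 18.82
eef_pos: [0.484, 0.0558, 0.1683]
eef_rot: [[-0.079, 0.996, -0.033], [0.871, 0.085, 0.483], [0.484, 0.009, -0.875]]
ft_force: [0.4, -0.0, 0.1]
gripper_width: 0.0854
grasp_force: 0.0
```

```bash
python3 - <<'E'
from go import *
u=np.array([.1,-.995,0]);c=np.array([.477,.13,.062]);plan(c+.022*u)
import m
w=cap("wrist");import pickle;pickle.dump(w,open("w6.pkl","wb"))
for b in((250,60,410,235),(250,100,410,300)):
    W=m.ax(w,b);print(W[0].round(1).tolist(),W[3])
# edges per row
s=robot.state();print(s["eef_rot"].round(3).tolist())
g=w["color"].astype(int)
for r in range(80,300,25):
    q=g[r,:,2]-g[r,:,0];print(r,[int(x) for x in np.where(q>5)[0] if 240<x<420][::8])
E
```

```text
t 18.825 j [-11.  15. -25.  59.  28.  72.] pos [0.484  0.0558 0.1683] z [-0.033  0.483 -0.875] y [0.996 0.085 0.009]
target tcp [0.4794 0.1052 0.0672] units [-0.14 -0.03  2.81]
[[345.0, 81.0], [345.0, 234.0]] [153. 128.]
[[329.5, 100.0], [329.5, 299.0]] [199. 159.]
[[-0.079, 0.996, -0.032], [0.871, 0.085, 0.483], [0.484, 0.01, -0.875]]
80 [321]
105 [245, 285, 293, 301, 309, 317, 325, 333, 341, 349, 357]
130 [246, 288, 296, 304, 312, 320, 328, 336, 344, 352, 412]
155 [243, 286, 294, 302, 310, 318, 326, 334, 342, 350, 358]
180 [247, 286, 294, 302, 310, 318, 326, 334, 342, 350, 358, 416]
205 [281, 289, 297, 305, 313, 321, 329, 337, 345, 353, 361, 413]
230 [281, 289, 297, 305, 313, 321, 329, 337, 345, 353, 361, 386, 410]
255 [288, 296, 304, 312, 320, 328, 336, 344, 352, 366, 401]
280 [248, 296, 349, 419]
```

L is centred in the jaws (columns 285–362, against the middle at 326). I'll descend and grip.

>>> send_rows:
  grip_force: 60
  series:
    - {"linear": [-0.1, -0.03, 0.8], "turn": [0, 0, 0], "jaw": 1}
    - {"linear": [-0.04, 0, 0.8], "turn": [0, 0, 0], "jaw": 1}
    - {"linear": [0, 0, 0.7], "turn": [0, 0, 0], "jaw": 1}
    - {"linear": [0, 0, 0.4], "turn": [0, 0, 0], "jaw": 1}
    - {"linear": [0, 0, 0], "turn": [0, 0, 0], "jaw": 1}
    - {"linear": [0, 0, 0], "turn": [0, 0, 0], "jaw": 0.4}
    - {"linear": [0, 0, 0], "turn": [0, 0, 0], "jaw": 0.4}
    - {"linear": [0, 0, 0], "turn": [0, 0, 0], "jaw": 0.4}
    - {"linear": [0, 0, 0], "turn": [0, 0, 0], "jaw": 0.4}

```text
time_s: 20.1
eef_pos: [0.4801, 0.1027, 0.0718]
eef_rot: [[-0.079, 0.996, -0.032], [0.871, 0.084, 0.484], [0.485, 0.01, -0.875]]
ft_force: [-1.4, -2.4, 4.8]
gripper_width: 0.0587
grasp_force: 63.9
```

>>> send_rows:
  series:
    - {"linear": [0.24, 0, -0.44], "turn": [0, 0, 0], "jaw": 0.4}
    - {"linear": [0.41, 0.01, -0.73], "turn": [0, 0, 0], "jaw": 0.4}
    - {"linear": [0.41, 0.01, -0.73], "turn": [0, 0, 0], "jaw": 0.4}
    - {"linear": [0.41, 0.01, -0.73], "turn": [0, 0, 0], "jaw": 0.4}
    - {"linear": [0, 0, 0], "turn": [0, 0, 0], "jaw": 0.4}

```text
time_s: 20.72
eef_pos: [0.4814, 0.1029, 0.1936]
eef_rot: [[-0.081, 0.996, -0.028], [0.872, 0.084, 0.483], [0.483, 0.014, -0.875]]
ft_force: [-0.5, -0.9, -2.9]
gripper_width: 0.059
grasp_force: 65.5
```

>>> send_rows:
  series:
    - {"linear": [0, 0, 0], "turn": [0, -0.5, 0], "jaw": 0.4}
    - {"linear": [0, 0, 0], "turn": [0, -1, 0], "jaw": 0.4}
    - {"linear": [0, 0, 0], "turn": [0, -1, 0], "jaw": 0.4}
    - {"linear": [0, 0, 0], "turn": [0, -1, 0], "jaw": 0.4}
    - {"linear": [0, 0, 0], "turn": [0, -1, 0], "jaw": 0.4}
    - {"linear": [0, 0, 0], "turn": [0, -1, 0], "jaw": 0.4}
    - {"linear": [0, 0, 0], "turn": [0, -1, 0], "jaw": 0.4}
    - {"linear": [0, 0, 0], "turn": [0, -1, 0], "jaw": 0.4}
    - {"linear": [0, 0, 0], "turn": [0, -1, 0], "jaw": 0.4}
    - {"linear": [0, 0, 0], "turn": [0, -1, 0], "jaw": 0.4}
    - {"linear": [0, 0, 0], "turn": [0, -1, 0], "jaw": 0.4}
    - {"linear": [0, 0, 0], "turn": [0, -1, 0], "jaw": 0.4}
    - {"linear": [0, 0, 0], "turn": [0, -1, 0], "jaw": 0.4}
    - {"linear": [0, 0, 0], "turn": [0, -1, 0], "jaw": 0.4}
    - {"linear": [0, 0, 0], "turn": [0, -1, 0], "jaw": 0.4}
    - {"linear": [0, 0, 0], "turn": [0, -1, 0], "jaw": 0.4}
    - {"linear": [0, 0, 0], "turn": [0, 0, 0], "jaw": 0.4}

```text
time_s: 22.85
eef_pos: [0.4784, 0.1039, 0.1886]
eef_rot: [[-0.061, 0.996, 0.061], [0.74, 0.086, -0.668], [-0.67, 0.004, -0.742]]
ft_force: [0.2, -0.1, -2.0]
gripper_width: 0.0586
grasp_force: 65.5
```

>>> send_rows:
  series:
    - {"linear": [0, 0, 0], "turn": [0, -1, 0], "jaw": 0.4}
    - {"linear": [0, 0, 0], "turn": [0, -1, 0], "jaw": 0.4}
    - {"linear": [0, 0, 0], "turn": [0, -1, 0], "jaw": 0.4}
    - {"linear": [0, 0, 0], "turn": [0, -1, 0], "jaw": 0.4}
    - {"linear": [0, 0, 0], "turn": [0, -0.13, 0], "jaw": 0.4}
    - {"linear": [0, 0, 0], "turn": [0, 0, 0], "jaw": 0.4}
    - {"linear": [0, 0, 0], "turn": [0, 0, 0], "jaw": 0.4}

```text
time_s: 23.72
eef_pos: [0.4795, 0.1033, 0.1915]
eef_rot: [[-0.032, 0.996, 0.078], [0.486, 0.084, -0.87], [-0.874, 0.01, -0.487]]
ft_force: [0.2, -0.2, -2.8]
gripper_width: 0.0587
grasp_force: 65.6
```

```bash
python3 - <<'E'
from go import *
s=robot.state();R=s["eef_rot"];print(s["joint_positions"].round(1),s["eef_pos"].round(4),R.round(4).tolist())
for d in((0,.027,-.066),(0,0,-.001)):print((R.T@np.array(d)/.04).round(3))
E
```

```text
[ 39.   37.6  -8.1  89.4 -46.5 144.8] [0.4795 0.1033 0.1915] [[-0.032, 0.9964, 0.0782], [0.4857, 0.0839, -0.8701], [-0.8735, 0.0101, -0.4867]]
[1.769 0.04  0.216]
[ 0.022 -0.     0.012]
```

>>> send_rows:
  series:
    - {"linear": [0.4, 0, 0.135], "turn": [0, 0, 0], "jaw": 0.4}
    - {"linear": [0.4, 0, 0.135], "turn": [0, 0, 0], "jaw": 0.4}
    - {"linear": [0.4, 0, 0.135], "turn": [0, 0, 0], "jaw": 0.4}
    - {"linear": [0.39, 0, 0.135], "turn": [0, 0, 0], "jaw": 0.4}
    - {"linear": [0, 0, 0], "turn": [0, 0, 0], "jaw": 0.4}
    - {"linear": [0, 0, 0], "turn": [0, 0, 0], "jaw": 0.4}

```text
time_s: 24.48
eef_pos: [0.479, 0.1155, 0.125]
eef_rot: [[-0.034, 0.996, 0.079], [0.483, 0.085, -0.871], [-0.875, 0.008, -0.484]]
ft_force: [0.7, 0.5, -2.1]
gripper_width: 0.0588
grasp_force: 65.6
```

>>> send_rows:
  series:
    - {"linear": [0.044, 0, 0.024], "turn": [0, 0, 0], "jaw": 0.4}
    - {"linear": [0.044, 0, 0.024], "turn": [0, 0, 0], "jaw": 0.4}
    - {"linear": [0, 0, 0], "turn": [0, 0, 0], "jaw": 0.4}

```text
time_s: 24.85
eef_pos: [0.479, 0.1155, 0.121]
eef_rot: [[-0.033, 0.996, 0.078], [0.484, 0.085, -0.871], [-0.875, 0.009, -0.485]]
ft_force: [-0.1, -0.6, -2.2]
gripper_width: 0.0592
grasp_force: 65.6
```

>>> send_rows:
  series:
    - {"linear": [0.022, 0, 0.012], "turn": [0, 0, 0], "jaw": 0.4}
    - {"linear": [0.022, 0, 0.012], "turn": [0, 0, 0], "jaw": 0.4}
    - {"linear": [0, 0, 0], "turn": [0, 0, 0], "jaw": 0.4}

```text
time_s: 25.22
eef_pos: [0.4789, 0.1155, 0.1188]
eef_rot: [[-0.034, 0.996, 0.078], [0.484, 0.085, -0.871], [-0.875, 0.009, -0.485]]
ft_force: [-0.1, -0.3, -3.3]
gripper_width: 0.0586
grasp_force: 65.6
```

>>> send_rows:
  series:
    - {"linear": [0.022, 0, 0.012], "turn": [0, 0, 0], "jaw": 0.4}
    - {"linear": [0, 0, 0], "turn": [0, 0, 0], "jaw": 0.4}

```text
time_s: 25.48
eef_pos: [0.479, 0.1156, 0.1178]
eef_rot: [[-0.034, 0.996, 0.078], [0.484, 0.085, -0.871], [-0.875, 0.009, -0.485]]
ft_force: [-0.5, -0.2, -3.3]
gripper_width: 0.0592
grasp_force: 65.7
```

>>> send_rows:
  series:
    - {"linear": [0.022, 0, 0.012], "turn": [0, 0, 0], "jaw": 0.4}
    - {"linear": [0, 0, 0], "turn": [0, 0, 0], "jaw": 0.4}

```text
time_s: 25.72
eef_pos: [0.479, 0.1154, 0.1177]
eef_rot: [[-0.034, 0.996, 0.079], [0.483, 0.086, -0.872], [-0.875, 0.008, -0.484]]
ft_force: [-2.7, 0.7, 5.9]
gripper_width: 0.0586
grasp_force: 66.1
```

>>> send_rows:
  series:
    - {"linear": [0.022, 0, 0.012], "turn": [0, 0, 0], "jaw": 0.4}
    - {"linear": [0, 0, 0], "turn": [0, 0, 0], "jaw": 0.4}

```text
time_s: 25.98
eef_pos: [0.479, 0.1153, 0.1176]
eef_rot: [[-0.035, 0.996, 0.079], [0.482, 0.086, -0.872], [-0.876, 0.008, -0.483]]
ft_force: [-3.9, 0.9, 11.9]
gripper_width: 0.0583
grasp_force: 66.4
```

>>> send_rows:
  series:
    - {"linear": [0.022, 0, 0.012], "turn": [0, 0, 0], "jaw": 0.4}
    - {"linear": [0, 0, 0], "turn": [0, 0, 0], "jaw": 0.4}

```text
time_s: 26.22
eef_pos: [0.4791, 0.1152, 0.1175]
eef_rot: [[-0.035, 0.996, 0.08], [0.481, 0.087, -0.872], [-0.876, 0.008, -0.482]]
ft_force: [-5.8, 3.0, 18.3]
gripper_width: 0.0589
grasp_force: 66.9
```

Contact. I'll ease 2 mm off the pressing, open, and back out.

>>> send_rows:
  series:
    - {"linear": [-0.04, 0, -0.022], "turn": [0, 0, 0], "jaw": 0.4}
    - {"linear": [0, 0, 0], "turn": [0, 0, 0], "jaw": 0.4}
    - {"linear": [0, 0, 0], "turn": [0, 0, 0], "jaw": 0.75}
    - {"linear": [0, 0, 0], "turn": [0, 0, 0], "jaw": 0.85}
    - {"linear": [0, 0, 0], "turn": [0, 0, 0], "jaw": 1}
    - {"linear": [0, 0, 0], "turn": [0, 0, 0], "jaw": 1}
    - {"linear": [0, 0, -0.3], "turn": [0, 0, 0], "jaw": 1}
    - {"linear": [0, 0, -0.6], "turn": [0, 0, 0], "jaw": 1}
    - {"linear": [0, 0, -0.8], "turn": [0, 0, 0], "jaw": 1}
    - {"linear": [0, 0, -0.8], "turn": [0, 0, 0], "jaw": 1}
    - {"linear": [-0.7, 0, -0.4], "turn": [0, 0, 0], "jaw": 1}
    - {"linear": [-0.7, 0, -0.4], "turn": [0, 0, 0], "jaw": 1}
    - {"linear": [-0.7, 0, -0.4], "turn": [0, 0, 0], "jaw": 1}
    - {"linear": [-0.7, 0, -0.4], "turn": [0, 0, 0], "jaw": 1}
    - {"linear": [-0.7, 0, -0.4], "turn": [0, 0, 0], "jaw": 1}
    - {"linear": [0, 0, 0], "turn": [0, 0, 0], "jaw": 1}

```text
time_s: 28.22
eef_pos: [0.4698, 0.2056, 0.3289]
eef_rot: [[-0.031, 0.996, 0.08], [0.486, 0.085, -0.87], [-0.873, 0.012, -0.487]]
ft_force: [0.3, 0.2, -0.0]
gripper_width: 0.0855
grasp_force: 0.0
```

```bash
python3 - <<'E'
from go import *
import m
T=cap("top");S=cap("scene");s=robot.state();print(s["time_s"],s["eef_pos"].round(3),s["ft_force"].round(1),s["gripper_width"])
cv2.imwrite("pics/t6.png",T["color"]);cv2.imwrite("pics/s6.png",S["color"])
t0=cv2.imread("pics/top0.png")
# bright warm circles in lane, top view
i=cv2.GaussianBlur(T["color"],(3,3),0)
def E(c,xyz):
    e=np.array(c["extrinsics"]);p,_=cv2.projectPoints(np.float64([xyz]),cv2.Rodrigues(e[:3,:3])[0],e[:3,3],np.array([[c["fx"],0,c["cx"]],[0,c["fy"],c["cy"]],[0,0,1.]]),np.array([c["k1"],0,0,0.]));return p[0,0]
for n,p in(("R",(.477,-.162,.15)),("L",(.48,.104,.15))):
  for cn,c in(("top",T),("scene",S)):
    u,v=E(c,p).astype(int);ct=m.mask(c,(u-18,v-18,u+18,v+18));(x,y),r=cv2.minEnclosingCircle(ct.astype(np.float32))
    print(n,cn,(u,v),(round(x,1),round(y,1),round(r,1)),onz(c,[[x,y]],.15).round(3),c["color"][v,u])
for n,b in(("mug",(402,198,434,230)),("ram",(198,195,230,225)),("glass",(304,202,332,230))):
    x0,y0,x1,y1=b;print(n,"mean abs diff",np.abs(T["color"][y0:y1,x0:x1].astype(int)-t0[y0:y1,x0:x1]).mean().round(1))
E
```

```text
28.425 [0.469 0.205 0.326] [ 0.1  1.2 -0.4] 0.08554902761694086
R top (np.int64(364), np.int64(216)) (365.2, 217.2, 9.2) [[ 0.475 -0.164  0.15 ]] [142 151 154]
R scene (np.int64(323), np.int64(153)) (331.5, 146.5, 14.3) [[ 0.438 -0.175  0.15 ]] [186 198 210]
L top (np.int64(271), np.int64(214)) (274.0, 214.5, 10.1) [[0.479 0.098 0.15 ]] [140 149 155]
L scene (np.int64(366), np.int64(211)) (374.5, 200.5, 11.3) [[0.435 0.083 0.15 ]] [186 198 210]
mug mean abs diff 7.7
ram mean abs diff 20.0
glass mean abs diff 6.6
```

>>> send_rows:
  series:
    - {"linear": [0.05, -0.57, -0.75], "turn": [0, 0, 0], "jaw": 1}
    - {"linear": [0.05, -0.57, -0.75], "turn": [0, 0, 0], "jaw": 1}
    - {"linear": [0.05, -0.57, -0.75], "turn": [0, 0, 0], "jaw": 1}
    - {"linear": [0.05, -0.57, -0.75], "turn": [0, 0, 0], "jaw": 1}
    - {"linear": [0, 0, 0], "turn": [0, 0, 0], "jaw": 1}

```text
time_s: 29.05
eef_pos: [0.3664, 0.3013, 0.3694]
eef_rot: [[-0.036, 0.996, 0.086], [0.489, 0.092, -0.867], [-0.872, 0.01, -0.49]]
ft_force: [1.5, -0.2, -0.2]
gripper_width: 0.0858
grasp_force: 0.0
```

```bash
python3 - <<'E'
from go import *
import m
T=cap("top");S=cap("scene");t0=dict(T,color=cv2.imread("pics/top0.png"));s0=dict(S,color=cv2.imread("pics/scene0.png"))
def cc(c,b):
    (x,y),r=cv2.minEnclosingCircle(m.mask(c,b).astype(np.float32));return round(x,1),round(y,1),round(r,1)
for n,b in(("mug",(402,198,434,230)),("ram",(198,195,230,225))):print(n,cc(t0,b),cc(T,b))
for n,b in(("mug",(284,122,316,154)),("ram",(380,258,410,288)),("glass",(334,182,358,208))):
    x0,y0,x1,y1=b;M=cv2.matchTemplate(S["color"][y0-5:y1+5,x0-5:x1+5],s0["color"][y0:y1,x0:x1],cv2.TM_CCOEFF_NORMED);_,v,_,p=cv2.minMaxLoc(M);print(n,"scene shift",p[0]-5,p[1]-5,round(v,3))
for n,b in(("R",(347,199,383,235)),("L",(256,196,292,232))):print(n,cc(T,b))
E
```

```text
mug (416.9, 215.2, 15.0) (416.6, 215.2, 14.9)
ram (213.5, 208.5, 12.1) (213.5, 209.0, 12.2)
mug scene shift 0 0 0.971
ram scene shift 0 0 1.0
glass scene shift 0 0 0.994
R (365.4, 217.2, 9.4)
L (275.8, 210.9, 14.2)
```

The mug, ramekin and glass haven't moved. One more numeric check that L stands (its mask grew once the shadow lifted).

```bash
python3 - <<'E'
from go import *
T=cap("top");S=cap("scene")
K=lambda c:np.array([[c["fx"],0,c["cx"]],[0,c["fy"],c["cy"]],[0,0,1.]])
def E(c,P):
    e=np.array(c["extrinsics"]);p,_=cv2.projectPoints(np.float64(P),cv2.Rodrigues(e[:3,:3])[0],e[:3,3],K(c),np.array([c["k1"],0,0,0.]));return p[:,0]
for n,(x,y) in(("R",(.475,-.164)),("L",(.479,.098))):
  for cn,c in(("top",T),("scene",S)):
    g=c["color"].astype(int);m=((g[...,2]-g[...,0])>6)&(g[...,2]>100)
    a=np.linspace(0,6.283,24)[:-1];f=lambda r,z:E(c,np.c_[x+r*np.cos(a),y+r*np.sin(a),0*a+z])
    hull=cv2.convexHull(np.r_[f(.03,.03),f(.03,.138),f(.023,.15)].astype(np.float32)).astype(np.int32)
    h=cv2.fillConvexPoly(np.zeros(m.shape,np.uint8),hull,1)>0
    ring=(cv2.dilate(h.astype(np.uint8),np.ones((9,9)))>0)&~h
    d=cv2.fillConvexPoly(np.zeros(m.shape,np.uint8),cv2.convexHull(f(.02,.15).astype(np.float32)).astype(np.int32),1)>0
    print(n,cn,"inside white",m[h].mean().round(2),"ring white",m[ring].mean().round(2),"foot disc mean/std",g[d].mean().round(0),g[d].std().round(1))
E
```

```text
R top inside white 0.57 ring white 0.05 foot disc mean/std 145.0 6.0
R scene inside white 0.79 ring white 0.56 foot disc mean/std 174.0 21.1
L top inside white 0.59 ring white 0.06 foot disc mean/std 143.0 9.9
L scene inside white 0.71 ring white 0.51 foot disc mean/std 170.0 28.2
```

Both beakers look the same in both views and match an upright silhouette, so I'm handing in.

```bash
python3 -c "
from bench import robot
print(robot.finish_job())"
```

```text
the job is handed in; nothing more can be done
None
```

I handed the job in at about 29 s: both beakers stand upside down on their rims in the lane, at least about 60 mm clear of the other pieces, and the camera check shows the mug, glass and ramekin unmoved.

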